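# Sort left- and right-hand steel brackets into their stock bins

### The arm

A 6-joint arm with a two-finger parallel gripper is mounted at the origin on the work surface. World frame = base frame: x ahead of the robot, y to its left, z up, the work surface at z = 0. Lengths are in m, angles in rad, forces in N, time in s.
With the tool pointing down it reaches from about 0.375 to 0.975 m from the base axis. Payload 3.8 kg.
Tool frame: the origin (TCP) lies midway between the tips of the shut fingers; the grasp point (between the pads) lies 19 mm behind it; z points along the fingers, y is the line along which they close (so a half turn about z gives the same grasp; the last joint's range is limited). The gripper opens to 85 mm and grips with 20 to 120 N. Pads are 22 mm wide; open, the fingers measure 114 mm over their backs; the gripper's body (76 mm by 85 mm) begins 54 mm behind the grasp point. The pads swing forward as they close: fully open they stand 13 mm farther back than shut.
Start: joints at [-1.168, 0.264, 1.604, -0, 1.274, -0.037], TCP at [0.287, -0.611, 0.231] pointing down, gripper open.
Joint ranges: [-2.63, 2.63], [-0.94, 2.18], [0.31, 2.57], [-1.31, 4.45], [0, 2.66], [-2.55, 2.55]. Speed limits (rad/s): [2.57, 2.57, 3.14, 3.14, 3.14, 3.14].

### API

Orientations are given as a rotation vector (axis times angle).
In Python, from workcell import read_state, vision, ticket gives the robot as it stands. The module is installed in compiled form; this text tells all that it offers.
- The arm moves only by the tool jog_arm, never from a script. Its arguments are lists of equal length, an entry for each row: "turn": the turn, a rotation vector about the tool's x, y, z in rad, a list of three; "delta_pos": the shift along the tool's x, y, z in m, a list of three; "gripper": the finger opening in m, from 0 to 0.0854. In form: {"turn": [[rx, ry, rz], ...], "delta_pos": [[dx, dy, dz], ...], "gripper": [gripper, ...]}. A call has 1 to 20 rows; each row shifts and turns the commanded pose from where the row before left it, along the tool's axes as they then stand; what a row does not reach is not made up. A row lasts 1/12 s, in which the tool goes at most 41.7 mm and 7.16 degrees, less where a joint would pass 70% of its speed; a pose out of reach is approached as far as the arm can. A call with a gripper value outside its range is refused whole. The fingers move at their own pace and stop on an object; "grip_force" is the grip in N (left out, the last holds). Time passes only in rows, so rows that do not move let the fingers close. It gives the time, the measured TCP pose, the force, the opening and the grip force at its end, in the units of the state.
- read_state(): the state, without advancing time (a new reading comes with each control period).
- vision.read_camera(name): name is "side" or "top"; returns the picture (400x640x3 uint8, red, green, blue); there is no depth.
- vision.calibration(name): a dict with "vfov" (degrees; the focal length in pixels is half the picture's height over the tangent of half this angle, whatever the lens; pixels are square), "cx", "cy" (the principal point, pixels), "dist" ([k1, k2, p1, p2, k3] as OpenCV has them; the pictures are not rectified), "R" (3x3) and "t" (3): a world point X has camera coordinates R X + t. Camera axes: x right, y down, z forward; pixel columns grow to the right and rows downward; lengths in m; the calibration is good to about 2 mm. A picture is of the moment at which its call begins. calibration takes no time and is no camera call.
- ticket.finish_job(): hands the job in; it is judged then, once.
The state is a dict: "time": time; "q": joint angles; "joint_vel": joint speeds; "joint_torque": joint torques, N m; "tool_pos": TCP position; "tcp_rot": TCP orientation; "wrist_force": force on the tool from outside, world axes, zero at the start; "torque": the same for the moment, N m; "width": opening from 0.0 (shut) to 1.0 (fully open); "grip_force": force on a finger pad.
Only numpy, scipy, OpenCV 4.12 (cv2) and the standard library are available. Lean on these libraries where they do the work, as an engineer would, in place of code of your own. Each camera call takes 0.05 s, during which the arm holds its last target. There are 200 camera calls.

### The job

Three loose steel angle brackets lie about on the bench; they come in two mirror-image hands. Put each one into the grey bin that has a fixed sample bracket of the same hand (not its mirror image) standing on the ledge at its far side (away from the robot), leaving every bracket standing flat on its foot on the bin's floor, side by side and never one on another. Set them down gently rather than dropping them, and do not disturb the other things on the bench.

Things in the scene. Friction and masses are not known exactly. Their poses are not given: they have to be found in the camera images.
- bracket_1: Loose left-hand steel bracket, 8 mm plate, 0.55 kg, standing on its foot. Origin: centre of the foot's underside, z up. Foot 100 (x) x 48 (y) x 8. Upright web 8 thick, 100 long, on the foot's +y edge (mid-plane y = +20), top at 46; at its +x end it rises into an ear, x 20 to 50, top at 77. Web can be pinched from above. Seen with the ear end away from you the web is on the left.
- bracket_2: Loose left-hand steel bracket, 8 mm plate, 0.55 kg, standing on its foot. Origin: centre of the foot's underside, z up. Foot 100 (x) x 48 (y) x 8. Upright web 8 thick, 100 long, on the foot's +y edge (mid-plane y = +20), top at 46; at its +x end it rises into an ear, x 20 to 50, top at 77. Web can be pinched from above. Seen with the ear end away from you the web is on the left.
- bracket_3: Loose right-hand steel bracket, 8 mm plate, 0.55 kg, standing on its foot. Origin: centre of the foot's underside, z up. Foot 100 (x) x 48 (y) x 8. Upright web 8 thick, 100 long, on the foot's -y edge (mid-plane y = -20), top at 46; at its +x end it rises into an ear, x 20 to 50, top at 77. Web can be pinched from above. Seen with the ear end away from you the web is on the right.
- bin_left: Grey open bin, fixed, 160 (x) x 220 (y) x 50 high, walls and floor 5. Origin: centre of underside, z up; inner floor at z = 5. On a ledge behind its +x wall stands a fixed left-hand sample bracket, size as the loose ones, ear to +y, centre x = 109, y = 0, on z = 6, top z = 83. Takes two left-hand brackets. Bins look alike but for the sample; either may be on either side.
- bin_right: Grey open bin, fixed, 160 (x) x 220 (y) x 50 high, walls and floor 5. Origin: centre of underside, z up; inner floor at z = 5. On a ledge behind its +x wall stands a fixed right-hand sample bracket, size as the loose ones, ear to +y, centre x = 109, y = 0, on z = 6, top z = 83. Takes the right-hand bracket. Bins look alike but for the sample; either may be on either side.
- jar: Bystander, leave alone: small closed glass jar, 48 dia x 65 high, upright; origin at its underside or near its middle.
- tape_roll: Bystander, leave alone: grey roll of tape lying flat, 60 outer dia, 25 high; origin at its underside or near its middle.
- tape_measure: Bystander, leave alone: black tape measure, about 50 x 32 x 45 high; origin at its underside or near its middle.
- screw_tin: Bystander, leave alone: low grey round tin, 72 dia x 50 high, upright; origin at its underside or near its middle.
- screw_carton: Bystander, leave alone: cardboard carton 70 x 110 x 40 high; origin at its underside or near its middle.
- wrench: Bystander, leave alone: steel wrench lying flat; origin at its underside or near its middle.

How it is judged:
By the outcome, as a careful person would: the job done as asked, in the order asked, and still so for the second after the job is handed in, with the robot touching nothing.
It also fails if it takes over 69 s, if anything falls off the work surface, if the arm or the gripper's body presses on something with over 40 N, if the wrist force passes 120 N, or if a joint passes its speed limit or range.

## Working session

There is one attempt and no reset: what is moved stays moved. The work goes in short steps, Python scripts to look and compute and a tool call to move; the robot and the scene stay as the last step left them, time stands still between calls to the robot, and variables do not carry over. Pictures are saved under pics/ and viewed, at most 10 in all, crops included, and the job is handed in when it is done.

Besides the shell and the picture viewer there is one more tool, called after "Emit:" as name(argument=value, ...) on one line, values as JSON. jog_arm: Moves the arm, as the interface text tells. Its arguments: {"type":"object","properties":{"turn":{"type":"array","items":{"type":"array","items":{"type":"number"}}},"delta_pos":{"type":"array","items":{"type":"array","items":{"type":"number"}}},"gripper":{"type":"array","items":{"type":"number"}},"grip_force":{"type":"number"}},"required":["turn","delta_pos","gripper"]}

```bash
mkdir -p pics
python3 - <<'E'
from workcell import read_state, vision
import cv2
for n in("top","side"):
    im=vision.read_camera(n); cv2.imwrite(f"pics/{n}0.png",im[:,:,::-1]); 
    c=vision.calibration(n); print(n,c)
    cv2.imwrite(f"pics/{n}0b.png",cv2.resize(im[:,:,::-1],(800,500),interpolation=cv2.INTER_CUBIC))
print(read_state())
E
```

```text
top {'vfov': 48.51959446185292, 'cx': 318.9141794421779, 'cy': 196.90729593846473, 'dist': array([-0.01947053,  0.        ,  0.        ,  0.        ,  0.        ]), 'R': array([[-0.02462874, -0.9996626 , -0.00825259],
       [-0.99255053,  0.02543714, -0.1191486 ],
       [ 0.11931833,  0.00525663, -0.99284213]]), 't': array([0.03182045, 0.63257754, 1.09808862])}
side {'vfov': 55.38726547474448, 'cx': 328.32923184691066, 'cy': 200.40471875296214, 'dist': array([-0.05912671,  0.        ,  0.        ,  0.        ,  0.        ]), 'R': array([[-0.98710869, -0.15979203,  0.0091069 ],
       [-0.11568672,  0.67301578, -0.73052471],
       [ 0.11060294, -0.72216084, -0.68282554]]), 't': array([0.62216993, 0.11484227, 0.89102606])}
{'time': 0.1, 'q': array([-1.16789124e+00,  2.64706416e-01,  1.60527642e+00, -4.44831157e-06,
        1.27370901e+00, -3.68948676e-02]), 'joint_vel': array([-0.00093717, -0.00147204, -0.0037706 ,  0.00052306,  0.00010788,
       -0.00111041]), 'joint_torque': array([-2.00123900e-04, -5.16709721e+01, -3.68589771e+01, -1.39223671e-04,
        6.31834060e-03,  3.27224711e-06]), 'tool_pos': array([ 0.28711919, -0.61013629,  0.23004621]), 'tcp_rot': array([-3.06392663e+00, -6.84833816e-01,  6.06250247e-04]), 'wrist_force': array([-0.63344307,  0.51293795,  0.3502633 ]), 'torque': array([-0.01379452, -0.00979997,  0.01575301]), 'grip_force': 0.0, 'width': 1.0032003776677059}
```

View pics/top0b.png

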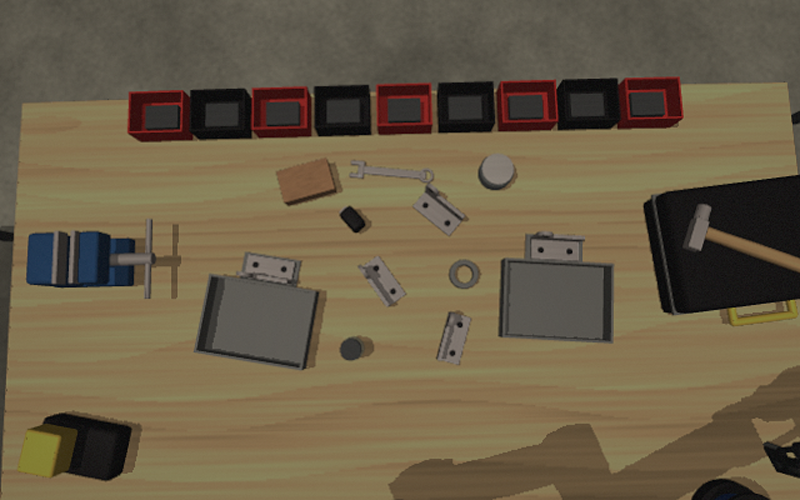

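View pics/side0b.png

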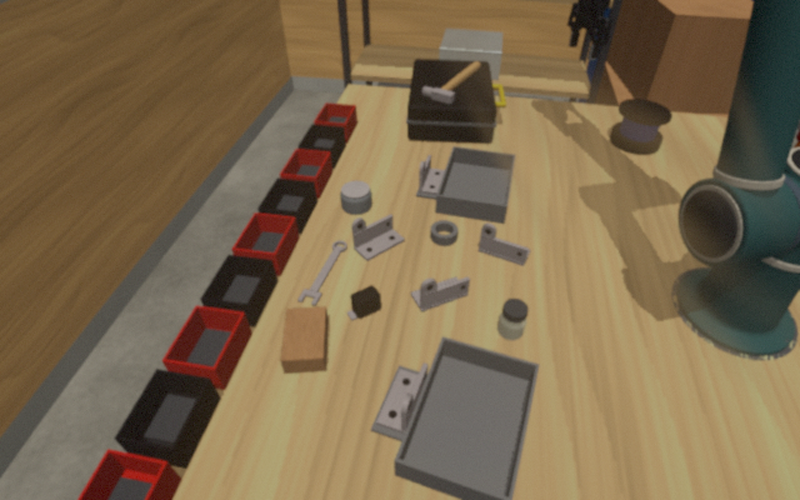

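The wide views show the +y bin (top view, about 260,320) with its sample's web on the near side, and the −y bin (about 557,300) with its sample's web on the far side. So +y looks like bin_left and −y like bin_right. I'll enlarge both views to confirm.

Run:
```python
import cv2,numpy as np
t=cv2.imread("pics/top0.png"); s=cv2.imread("pics/side0.png")
def crop(im,x0,y0,w,h,k):
    c=cv2.resize(im[y0:y0+h,x0:x0+w],None,fx=k,fy=k,interpolation=cv2.INTER_CUBIC)
    c=np.clip(c.astype(float)*1.25,0,255).astype(np.uint8)
    for i in range(0,w,20):
        cv2.line(c,(i*k,0),(i*k,6),(0,0,255),1); cv2.putText(c,str(x0+i),(i*k,16),0,.35,(0,0,255))
    for i in range(0,h,20):
        cv2.line(c,(0,i*k),(6,i*k),(0,0,255),1); cv2.putText(c,str(y0+i),(8,i*k+4),0,.35,(0,0,255))
    return c
cv2.imwrite("pics/c1.png",crop(t,280,145,100,150,4)); 
a=crop(t,280,140,100,80,8)[:,:800]; cv2.imwrite("pics/ca.png",a[:600])
b=crop(t,280,195,100,100,6); cv2.imwrite("pics/cb.png",b[:600,:800])
cv2.imwrite("pics/cc.png",np.vstack([crop(t,150,180,350,120,2)[:, :700],crop(s,280,160,175,90,4)]))
```

```text
(no output)
```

View pics/ca.png

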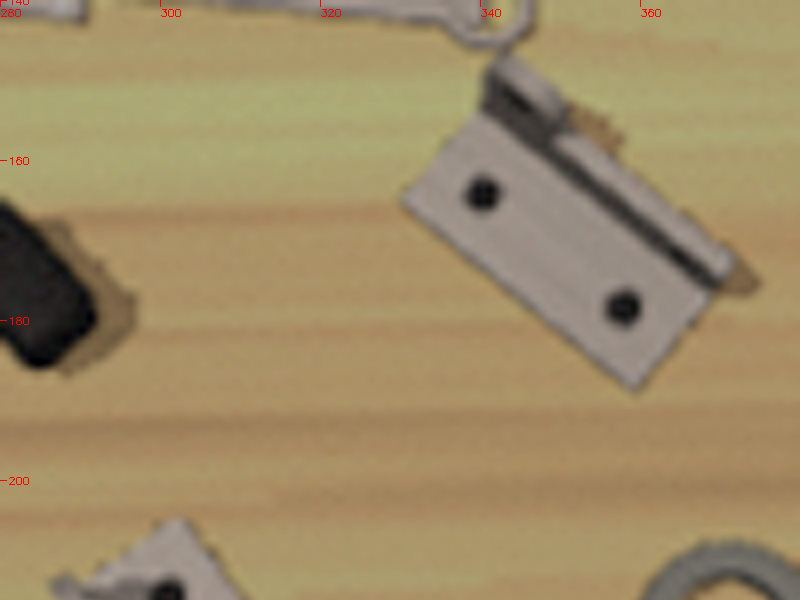

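View pics/cb.png

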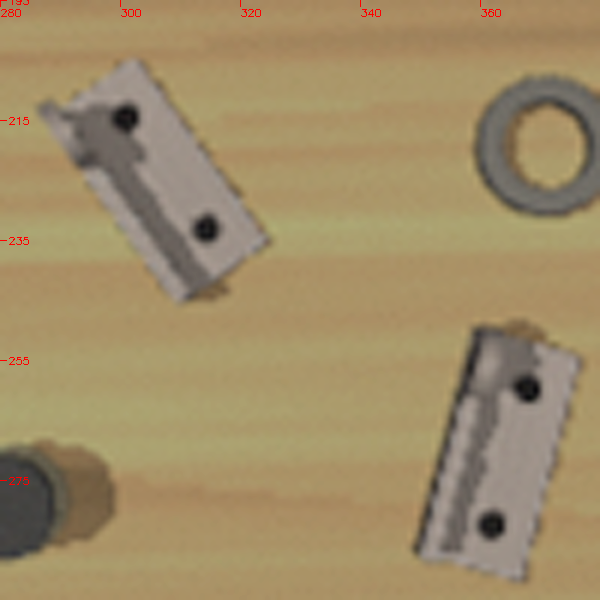

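View pics/cc.png

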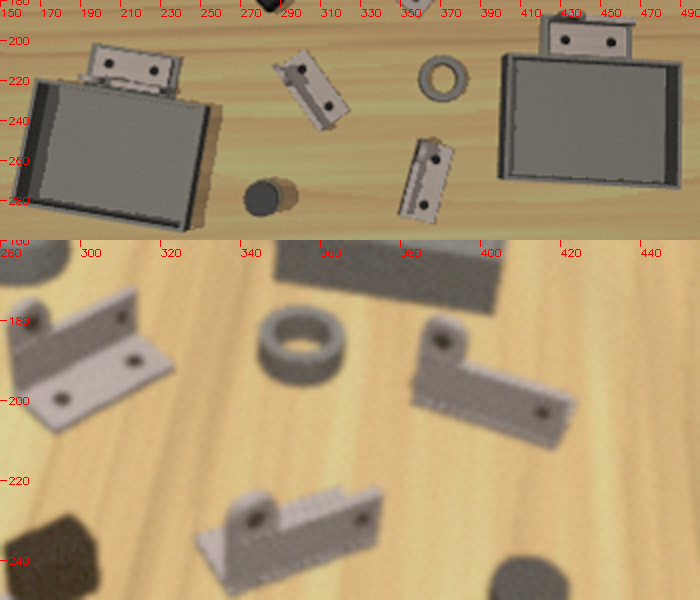

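The enlarged crops confirm the hands:
- **Bracket at (348,167):** ear up-left, web on the right, so it is right-hand (bracket_3).
- **Brackets at (306,220) and (365,268):** web on the left when looking toward the ear, so both are left-hand.
- **Bins:** the +y bin is bin_left (sample web on the near side). The −y bin is bin_right.

Next I'll work out the poses.

```bash
cat > h.py <<'E'
import numpy as np,cv2
from scipy.optimize import least_squares
from workcell import vision
def cam(n):
    c=vision.calibration(n); f=200/np.tan(np.radians(c["vfov"]/2))
    return np.array([[f,0,c["cx"]],[0,f,c["cy"]],[0,0,1]]),c["dist"],c["R"],c["t"]
def proj(P,n):
    K,d,R,t=cam(n); return cv2.projectPoints(np.array(P,float),cv2.Rodrigues(R)[0],t,K,d)[0][:,0]
def wp(P,p):
    c,s=np.cos(p[2]),np.sin(p[2]); P=np.array(P,float)
    return np.c_[p[0]+c*P[:,0]-s*P[:,1],p[1]+s*P[:,0]+c*P[:,1],P[:,2]]
def fit(P,px,n,p0):
    r=least_squares(lambda p:(proj(wp(P,p),n)-px).ravel(),p0); return r.x,np.abs(r.fun).max()
def ray(px,n,z):
    K,d,R,t=cam(n); u=cv2.undistortPoints(np.array([[px]],float),K,d)[0,0]
    D=R.T@np.r_[u,1]; C=-R.T@t; return C+D*(z-C[2])/D[2]
E
python3 - <<'E'
from h import *
def foot(s): return [[.05,-s*.024,.008],[-.05,-s*.024,.008]]
B={'R3':(-1,[[330.25,164.75],[359.4,188.5]],[[.05,-.024,.077],[-.05,-.024,.046]]),
'LA':(1,[[302.8,204.7],[325,235.2]],[[.05,.024,.077],[-.05,.024,.046]]),
'LB':(1,[[377,254.7],[367.3,291.7]],[[.05,.024,.077],[-.05,.024,.046]])}
for k,(s,px,chk) in B.items():
    a,b=[ray(p,'top',.008) for p in px]; v=a-b
    yaw=np.arctan2(v[1],v[0]); m=(a+b)/2; p=[*m[:2],yaw]
    m=wp([[0,s*.024,0]],p)[0]; p=[m[0],m[1],yaw]
    g=wp([[.003,s*.02,0]],p)[0]
    print(k,np.round(p,4),'len',np.linalg.norm(v).round(4),'grasp',g.round(4))
    print('  top web pts',proj(wp(chk,p),'top').round(1).tolist(),' side ear top, web end top, foot', proj(wp(chk+foot(s),p),'side').round(1).tolist())
rim=[[.08,.11,.05],[.08,-.11,.05],[-.08,-.11,.05],[-.08,.11,.05]]
for k,px in {'BL':[[168,220],[256,231.5],[244,295.5],[156,281]],'BR':[[401,207],[490.5,211],[490.5,274],[399,269.5]]}.items():
    p,e=fit(rim,np.array(px),'top',[.5,.3 if k=='BL' else -.3,0]); print(k,p.round(4),e)
    print('  side rim',proj(wp(rim,p),'side').round(1).tolist())
E
```

```text
R3 [ 0.7072 -0.0693  0.8525] len 0.0995 grasp [ 0.7242 -0.0802  0.    ]
  top web pts [[342.8, 144.9], [372.5, 172.2]]  side ear top, web end top, foot [[281.4, 176.1], [313.0, 170.1], [294.1, 206.2], [324.3, 189.9]]
LA [0.563  0.0505 0.6048] len 0.0987 grasp [0.5541 0.0687 0.    ]
  top web pts [[285.6, 213.1], [309.8, 246.2]]  side ear top, web end top, foot [[339.4, 226.4], [377.4, 222.1], [329.6, 232.8], [366.0, 220.0]]
LB [ 0.4427 -0.0932 -0.2965] len 0.0977 grasp [ 0.4514 -0.0749  0.    ]
  top web pts [[361.5, 249.2], [350.0, 288.3]]  side ear top, web end top, foot [[386.2, 178.1], [422.7, 199.3], [389.4, 187.5], [425.2, 198.8]]
BL [ 0.4883  0.3023 -0.1741] 1.5841775303655368
  side rim [[316.9, 365.0], [353.9, 266.1], [431.2, 287.6], [410.7, 397.0]]
BR [ 0.5148 -0.2975 -0.0738] 1.4747636231459182
  side rim [[349.3, 156.8], [362.5, 117.1], [412.6, 123.8], [406.8, 165.5]]
```

```bash
cat >> h.py <<'E'
from scipy.spatial.transform import Rotation as Ro
from workcell import read_state
def go(x,y,z,yaw,n):
    s=read_state(); R=Ro.from_rotvec(s['tcp_rot']).as_matrix()
    T=np.c_[[np.cos(yaw),np.sin(yaw),0],[np.sin(yaw),-np.cos(yaw),0],[0,0,-1]]
    w=Ro.from_matrix(R.T@T).as_rotvec(); d=T.T@(np.array([x,y,z])-s['tool_pos'])
    print('t',round(s['time'],2),'turn',w.round(4),'then shift',d.round(4),'per row',(d/n).round(4))
E
python3 -c "
from h import *
go(.7242,-.0802,.15,.8525,20)"
```

```text
t 0.1 turn [-0.0021 -0.0005 -0.4127] then shift [ 0.6866 -0.0197  0.08  ] per row [ 0.0343 -0.001   0.004 ]
```

Emit:
jog_arm(turn=[[-0.002,0,-0.103],[0,0,-0.103],[0,0,-0.103],[0,0,-0.103],[0,0,0]], delta_pos=[[0,0,0],[0,0,0],[0,0,0],[0,0,0],[0,0,0]], gripper=[0.06,0.06,0.06,0.06,0.06], grip_force=60)

```text
time: 0.52
tool_pos: [0.2872, -0.6104, 0.2305]
tcp_rot: [2.859, 1.301, 0.0]
wrist_force: [0.1, 0.0, -0.7]
width: 0.702
grip_force: 0.0
```

Emit:
jog_arm(turn=[[0,0,0],[0,0,0],[0,0,0],[0,0,0],[0,0,0],[0,0,0],[0,0,0],[0,0,0],[0,0,0],[0,0,0],[0,0,0],[0,0,0],[0,0,0],[0,0,0],[0,0,0],[0,0,0],[0,0,0],[0,0,0],[0,0,0],[0,0,0]], delta_pos=[[0.034,-0.001,0.002],[0.034,-0.001,0.002],[0.034,-0.001,0.002],[0.034,-0.001,0.002],[0.034,-0.001,0.002],[0.034,-0.001,0.002],[0.034,-0.001,0.002],[0.034,-0.001,0.002],[0.034,-0.001,0.002],[0.034,-0.001,0.002],[0.034,-0.001,0.002],[0.034,-0.001,0.002],[0.034,-0.001,0.002],[0.034,-0.001,0.002],[0.034,-0.001,0.002],[0.034,-0.001,0.002],[0.034,-0.001,0.002],[0.034,-0.001,0.002],[0.034,-0.001,0.002],[0.034,-0.001,0.002]], gripper=[0.06,0.06,0.06,0.06,0.06,0.06,0.06,0.06,0.06,0.06,0.06,0.06,0.06,0.06,0.06,0.06,0.06,0.06,0.06,0.06])

```text
time: 2.18
tool_pos: [0.7209, -0.0845, 0.1902]
tcp_rot: [2.861, 1.293, -0.001]
wrist_force: [0.0, 0.3, 0.5]
width: 0.705
grip_force: 0.0
```

```bash
python3 -c "
from h import *
go(.7242,-.0802,.11,.8525,4)"
```

```text
t 2.18 turn [ 0.0013  0.0012 -0.0038] then shift [ 0.0054 -0.0003  0.0802] per row [ 0.0013 -0.0001  0.02  ]
```

Emit:
jog_arm(turn=[[0,0,-0.002],[0,0,0],[0,0,0],[0,0,0],[0,0,0],[0,0,0]], delta_pos=[[0.001,0,0.02],[0.001,0,0.02],[0.001,0,0.02],[0.001,0,0.02],[0,0,0],[0,0,0]], gripper=[0.06,0.06,0.06,0.06,0.06,0.06])

```text
time: 2.68
tool_pos: [0.7213, -0.0828, 0.1085]
tcp_rot: [-2.86, -1.298, 0.006]
wrist_force: [0.0, -0.8, 0.1]
width: 0.7
grip_force: 0.0
```

```bash
python3 -c "
from h import *
go(.7242,-.0802,.019,.8525,10)"
```

```text
t 2.68 turn [-0.002   0.0032 -0.0005] then shift [0.0039 0.0005 0.0895] per row [0.0004 0.     0.009 ]
```

Emit:
jog_arm(turn=[[0,0,0],[0,0,0],[0,0,0],[0,0,0],[0,0,0],[0,0,0],[0,0,0],[0,0,0],[0,0,0],[0,0,0]], delta_pos=[[0.001,0,0.015],[0.001,0,0.015],[0.001,0,0.015],[0,0,0.015],[0,0,0.012],[0,0,0.01],[0,0,0.004],[0,0,0.003],[0,0,0],[0,0,0]], gripper=[0.06,0.06,0.06,0.06,0.06,0.06,0.06,0.06,0.06,0.06])

```text
time: 3.52
tool_pos: [0.7255, -0.0811, 0.0223]
tcp_rot: [2.857, 1.3, 0.002]
wrist_force: [-0.3, -1.3, 0.2]
width: 0.701
grip_force: 0.0
```

Emit:
jog_arm(turn=[[0,0,0],[0,0,0],[0,0,0],[0,0,0],[0,0,0],[0,0,0],[0,0,0],[0,0,0],[0,0,0],[0,0,0]], delta_pos=[[0,0,0],[0,0,0],[0,0,0],[0,0,0],[0,0,0],[0,0,0],[0,0,0],[0,0,0],[0,0,0],[0,0,0]], gripper=[0.04,0.02,0.0,0.0,0.0,0.0,0.0,0.0,0.0,0.0], grip_force=60)

```text
time: 4.35
tool_pos: [0.7252, -0.0808, 0.0224]
tcp_rot: [2.858, 1.3, 0.001]
wrist_force: [-1.9, 0.5, 5.8]
width: 0.081
grip_force: 59.9
```

Emit:
jog_arm(turn=[[0,0,0],[0,0,0],[0,0,0],[0,0,0],[0,0,0],[0,0,0],[0,0,0],[0,0,0],[0,0,0],[0,0,0],[0,0,0.1],[0,0,0.103],[0,0,0.103],[0,0,0.103],[0,0,0.103],[0,0,0.103],[0,0,0.103],[0,0,0.103],[0,0,0.103],[0,0,0]], delta_pos=[[0,0,-0.005],[0,0,-0.01],[0,0,-0.015],[0,0,-0.02],[0,0,-0.02],[0,0,-0.02],[0,0,-0.02],[0,0,-0.02],[0,0,-0.01],[0,0,0],[0,0,0],[0,0,0],[0,0,0],[0,0,0],[0,0,0],[0,0,0],[0,0,0],[0,0,0],[0,0,0],[0,0,0]], gripper=[0,0,0,0,0,0,0,0,0,0,0,0,0,0,0,0,0,0,0,0])

```text
time: 6.02
tool_pos: [0.7238, -0.0807, 0.1597]
tcp_rot: [3.138, -0.114, -0.003]
wrist_force: [-0.6, 0.2, -3.8]
width: 0.082
grip_force: 58.5
```

Run:
```python
from h import *
go(.5163,-.3177,.16,-.0738,12)
im=vision.read_camera('side')[:,:,::-1]
cv2.imwrite('pics/s1.png',cv2.resize(im,(800,500)))
```

```text
t 6.02 turn [0.0016 0.0019 0.001 ] then shift [-0.1894  0.2517 -0.0003] per row [-0.0158  0.021  -0.    ]
```

View pics/s1.png

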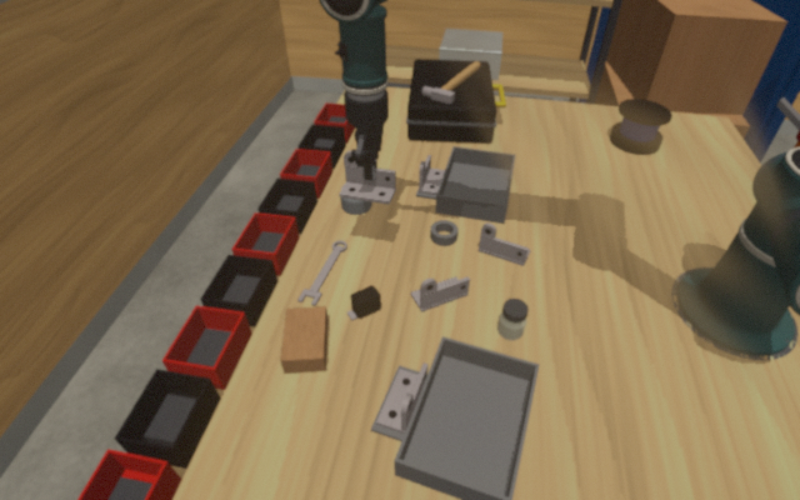

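The bracket hangs level in the gripper at about (370,180), and nothing else has moved. Next I'll carry it over bin_right.

Emit:
jog_arm(turn=[[0,0,0],[0,0,0],[0,0,0],[0,0,0],[0,0,0],[0,0,0],[0,0,0],[0,0,0],[0,0,0],[0,0,0],[0,0,0],[0,0,0],[0,0,0],[0,0,0]], delta_pos=[[-0.015,0.02,0],[-0.016,0.021,0],[-0.016,0.021,0],[-0.016,0.021,0],[-0.016,0.021,0],[-0.016,0.021,0],[-0.016,0.021,0],[-0.016,0.021,0],[-0.016,0.021,0],[-0.016,0.021,0],[-0.016,0.021,0],[-0.015,0.021,0],[0,0,0],[0,0,0]], gripper=[0,0,0,0,0,0,0,0,0,0,0,0,0,0])

```text
time: 7.23
tool_pos: [0.5165, -0.3187, 0.1615]
tcp_rot: [3.138, -0.111, 0.001]
wrist_force: [0.6, 0.8, -3.9]
width: 0.08
grip_force: 59.0
```

```bash
python3 -c "
from h import *
go(.5163,-.3177,.03,-.0738,10)"
```

```text
t 7.23 turn [ 0.0013 -0.0004  0.0034] then shift [-0.0003 -0.001   0.1315] per row [-0.     -0.0001  0.0131]
```

Emit:
jog_arm(turn=[[0.001,0,0.003],[0,0,0],[0,0,0],[0,0,0],[0,0,0],[0,0,0],[0,0,0],[0,0,0],[0,0,0],[0,0,0],[0,0,0]], delta_pos=[[0,-0.001,0.01],[0,0,0.02],[0,0,0.02],[0,0,0.02],[0,0,0.02],[0,0,0.02],[0,0,0.01],[0,0,0.006],[0,0,0.002],[0,0,0],[0,0,0]], gripper=[0,0,0,0,0,0,0,0,0,0,0])

```text
time: 8.15
tool_pos: [0.519, -0.3173, 0.0351]
tcp_rot: [3.138, -0.114, 0.004]
wrist_force: [0.4, 0.5, -3.7]
width: 0.081
grip_force: 58.9
```

Emit:
jog_arm(turn=[[0,0,0],[0,0,0],[0,0,0],[0,0,0],[0,0,0]], delta_pos=[[0,0,0.002],[0,0,0.002],[0,0,0.002],[0,0,0],[0,0,0]], gripper=[0,0,0,0,0])

```text
time: 8.57
tool_pos: [0.5178, -0.3169, 0.028]
tcp_rot: [3.139, -0.115, 0.001]
wrist_force: [-2.0, 1.0, -4.3]
width: 0.078
grip_force: 59.0
```

Emit:
jog_arm(turn=[[0,0,0],[0,0,0],[0,0,0]], delta_pos=[[0,0,0.001],[0,0,0],[0,0,0]], gripper=[0,0,0])

```text
time: 8.82
tool_pos: [0.5181, -0.3171, 0.0274]
tcp_rot: [3.139, -0.115, 0.002]
wrist_force: [-0.3, 0.2, -1.1]
width: 0.08
grip_force: 59.4
```

Emit:
jog_arm(turn=[[0,0,0],[0,0,0],[0,0,0],[0,0,0],[0,0,0],[0,0,0],[0,0,0]], delta_pos=[[0,0,0.001],[0,0,0],[0,0,0],[0,0,0],[0,0,0],[0,0,0],[0,0,0]], gripper=[0,0,0.02,0.04,0.04,0.04,0.04])

```text
time: 9.4
tool_pos: [0.5181, -0.3171, 0.026]
tcp_rot: [3.139, -0.115, 0.002]
wrist_force: [0.5, 0.1, 1.0]
width: 0.469
grip_force: 0.0
```

Emit:
jog_arm(turn=[[0,0,0],[0,0,0],[0,0,0],[0,0,0],[0,0,0],[0,0,0],[0,0,0],[0,0,0],[0,0,0],[0,0,0],[0,0,0.1],[0,0,0.12]], delta_pos=[[0,0,-0.005],[0,0,-0.01],[0,0,-0.015],[0,0,-0.02],[0,0,-0.02],[0,0,-0.02],[0,0,-0.02],[0,0,-0.015],[0,0,-0.005],[0,0,0],[0,0,0],[0,0,0]], gripper=[0.04,0.04,0.06,0.06,0.06,0.06,0.06,0.06,0.06,0.06,0.06,0.06])

```text
time: 10.4
tool_pos: [0.5171, -0.3164, 0.155]
tcp_rot: [-3.107, 0.466, 0.0]
wrist_force: [-0.3, -1.1, -1.0]
width: 0.7
grip_force: 0.0
```

```bash
python3 -c "
from h import *
print(read_state()['q'])
go(.4514,-.0749,.11,-.2965,10)"
```

```text
[-5.90110128e-01  1.93710547e-01  1.83489432e+00 -9.67782995e-05
  1.11323965e+00  1.27873440e+00]
t 10.4 turn [ 0.      0.0003 -0.0015] then shift [-0.1334 -0.2118  0.045 ] per row [-0.0133 -0.0212  0.0045]
```

Emit:
jog_arm(turn=[[0,0,0],[0,0,0],[0,0,0],[0,0,0],[0,0,0],[0,0,0],[0,0,0],[0,0,0],[0,0,0],[0,0,0],[0,0,0],[0,0,0]], delta_pos=[[-0.013,-0.021,0],[-0.013,-0.021,0],[-0.013,-0.021,0.005],[-0.013,-0.021,0.005],[-0.013,-0.021,0.005],[-0.013,-0.021,0.005],[-0.013,-0.021,0.005],[-0.014,-0.021,0.01],[-0.014,-0.022,0.01],[-0.014,-0.022,0],[0,0,0],[0,0,0]], gripper=[0.06,0.06,0.06,0.06,0.06,0.06,0.06,0.06,0.06,0.06,0.06,0.06])

```text
time: 11.4
tool_pos: [0.4505, -0.0743, 0.1095]
tcp_rot: [3.108, -0.455, -0.002]
wrist_force: [0.2, 0.2, 0.4]
width: 0.706
grip_force: 0.0
```

```bash
python3 -c "
from h import *
go(.4514,-.0749,.02,-.2965,10)"
```

```text
t 11.4 turn [0.0008 0.001  0.0059] then shift [0.0011 0.0003 0.0895] per row [0.0001 0.     0.0089]
```

Emit:
jog_arm(turn=[[0,0,0.004],[0,0,0],[0,0,0],[0,0,0],[0,0,0],[0,0,0],[0,0,0],[0,0,0],[0,0,0],[0,0,0]], delta_pos=[[0.001,0,0.015],[0,0,0.015],[0,0,0.015],[0,0,0.015],[0,0,0.012],[0,0,0.01],[0,0,0.005],[0,0,0.002],[0,0,0],[0,0,0]], gripper=[0.06,0.06,0.06,0.06,0.06,0.06,0.06,0.06,0.06,0.06])

```text
time: 12.23
tool_pos: [0.4534, -0.0761, 0.0222]
tcp_rot: [3.106, -0.465, 0.003]
wrist_force: [-0.9, 0.9, 0.0]
width: 0.7
grip_force: 0.0
```

Emit:
jog_arm(turn=[[0,0,0],[0,0,0],[0,0,0],[0,0,0],[0,0,0],[0,0,0],[0,0,0],[0,0,0],[0,0,0],[0,0,0]], delta_pos=[[0,0,0],[0,0,0],[0,0,0],[0,0,0],[0,0,0],[0,0,0],[0,0,0],[0,0,0],[0,0,0],[0,0,0]], gripper=[0.04,0.02,0.0,0.0,0.0,0.0,0.0,0.0,0.0,0.0], grip_force=60)

```text
time: 13.07
tool_pos: [0.4536, -0.0756, 0.0225]
tcp_rot: [3.107, -0.465, 0.004]
wrist_force: [0.5, 3.1, 5.5]
width: 0.08
grip_force: 61.0
```

Emit:
jog_arm(turn=[[0,0,0],[0,0,0],[0,0,0],[0,0,0],[0,0,0],[0,0,0],[0,0,0],[0,0,0],[0,0,0],[0,0,0]], delta_pos=[[0,0,-0.005],[0,0,-0.01],[0,0,-0.015],[0,0,-0.02],[0,0,-0.02],[0,0,-0.02],[0,0,-0.02],[0,0,-0.02],[0,0,-0.01],[0,0,0]], gripper=[0,0,0,0,0,0,0,0,0,0])

```text
time: 13.9
tool_pos: [0.4542, -0.0762, 0.1643]
tcp_rot: [3.106, -0.465, 0.009]
wrist_force: [0.5, -0.5, -4.1]
width: 0.078
grip_force: 59.7
```

Run:
```python
from h import *
go(.486,.2723,.16,-.1741,12)
im=vision.read_camera('side')[:,:,::-1]
cv2.imwrite('pics/s2.png',cv2.resize(im[80:330,200:520],(800,625))[:600])
```

```text
t 13.9 turn [ 0.0007 -0.006  -0.1231] then shift [-0.0291 -0.3488  0.0043] per row [-0.0024 -0.0291  0.0004]
```

View pics/s2.png

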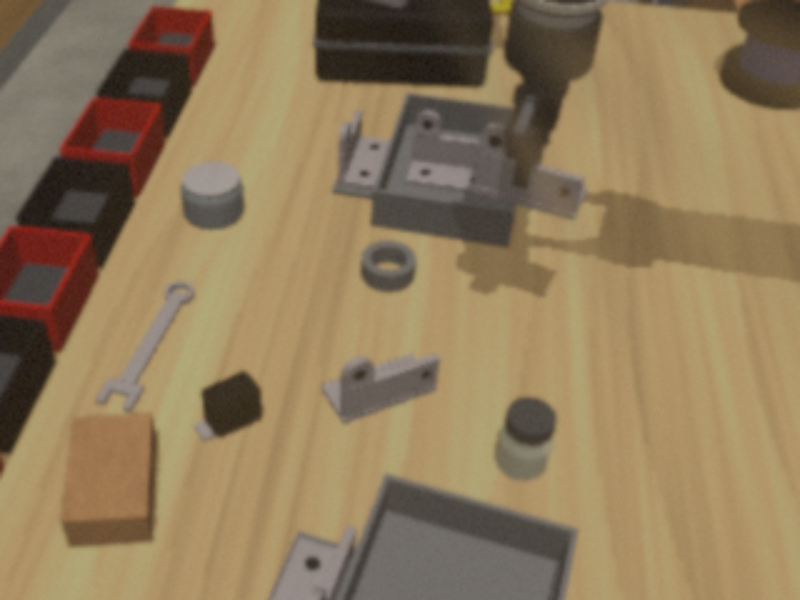

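bracket_3 stands in the far bin at about (440,170), and the second bracket is held level at about (530,185). Next I'll carry this one to bin_left.

Emit:
jog_arm(turn=[[0,0,-0.06],[0,-0.005,-0.063],[0,0,0],[0,0,0],[0,0,0],[0,0,0],[0,0,0],[0,0,0],[0,0,0],[0,0,0],[0,0,0],[0,0,0],[0,0,0],[0,0,0],[0,0,0],[0,0,0]], delta_pos=[[0,0,0],[0,0,0],[-0.002,-0.029,0],[-0.002,-0.029,0],[-0.002,-0.029,0],[-0.002,-0.029,0],[-0.002,-0.029,0],[-0.002,-0.029,0],[-0.002,-0.029,0],[-0.003,-0.029,0],[-0.003,-0.029,0],[-0.003,-0.029,0],[-0.003,-0.029,0],[-0.003,-0.03,0],[0,0,0],[0,0,0]], gripper=[0,0,0,0,0,0,0,0,0,0,0,0,0,0,0,0])

```text
time: 15.28
tool_pos: [0.4832, 0.2737, 0.1593]
tcp_rot: [3.128, -0.269, -0.011]
wrist_force: [-1.0, -0.5, -5.8]
width: 0.08
grip_force: 60.3
```

```bash
python3 -c "
from h import *
print(read_state()['q'])
go(.486,.2723,.035,-.1741,10)"
```

```text
[4.69413556e-01 1.00618426e-01 1.93340158e+00 1.93364601e-03
 1.11498812e+00 2.21073476e+00]
t 15.28 turn [0.0031 0.007  0.0027] then shift [0.003  0.0009 0.1243] per row [0.0003 0.0001 0.0124]
```

Emit:
jog_arm(turn=[[0.003,0.006,0.003],[0,0,0],[0,0,0],[0,0,0],[0,0,0],[0,0,0],[0,0,0],[0,0,0],[0,0,0],[0,0,0]], delta_pos=[[0.001,0,0.015],[0.001,0,0.02],[0.001,0,0.02],[0,0,0.02],[0,0,0.02],[0,0,0.015],[0,0,0.01],[0,0,0.004],[0,0,0],[0,0,0]], gripper=[0,0,0,0,0,0,0,0,0,0])

```text
time: 16.12
tool_pos: [0.4881, 0.2724, 0.0379]
tcp_rot: [-3.127, 0.278, -0.004]
wrist_force: [0.2, -0.1, -4.7]
width: 0.082
grip_force: 60.2
```

```bash
python3 -c "
from h import *
go(.486,.2723,.0285,-.1741,10)"
```

```text
t 16.12 turn [-0.0026 -0.0023 -0.0036] then shift [-0.002   0.0005  0.0094] per row [-0.0002  0.      0.0009]
```

Emit:
jog_arm(turn=[[0,0,0],[0,0,0],[0,0,0],[0,0,0],[0,0,0],[0,0,0],[0,0,0]], delta_pos=[[0,0,0.002],[0,0,0.002],[0,0,0.002],[0,0,0.002],[0,0,0.001],[0,0,0],[0,0,0]], gripper=[0,0,0,0,0,0,0])

```text
time: 16.7
tool_pos: [0.4877, 0.2728, 0.0286]
tcp_rot: [-3.127, 0.278, -0.003]
wrist_force: [-0.5, -0.0, -3.8]
width: 0.079
grip_force: 60.3
```

Emit:
jog_arm(turn=[[0,0,0],[0,0,0],[0,0,0],[0,0,0]], delta_pos=[[0,0,0.001],[0,0,0.0005],[0,0,0],[0,0,0]], gripper=[0,0,0,0])

```text
time: 17.03
tool_pos: [0.488, 0.273, 0.0276]
tcp_rot: [-3.127, 0.278, -0.004]
wrist_force: [-0.5, 0.3, -2.3]
width: 0.08
grip_force: 60.7
```

Contact is just starting, so I'll go about 1 mm lower and release.

Emit:
jog_arm(turn=[[0,0,0],[0,0,0],[0,0,0],[0,0,0],[0,0,0],[0,0,0],[0,0,0],[0,0,0]], delta_pos=[[0,0,0.001],[0,0,0],[0,0,0],[0,0,0],[0,0,0],[0,0,0],[0,0,0],[0,0,0]], gripper=[0,0,0,0.02,0.04,0.04,0.04,0.04])

```text
time: 17.7
tool_pos: [0.488, 0.2728, 0.0262]
tcp_rot: [-3.127, 0.278, -0.004]
wrist_force: [-0.5, -0.5, -0.5]
width: 0.469
grip_force: 0.0
```

Emit:
jog_arm(turn=[[0,0,0],[0,0,0],[0,0,0],[0,0,0],[0,0,0],[0,0,0],[0,0,0],[0,0,0],[0,0,0],[0,0,-0.1],[0,0,-0.112],[0,0,-0.112],[0,0,-0.112],[0,0,-0.112],[0,0,-0.112],[0,0,-0.112],[0,0,0]], delta_pos=[[0,0,-0.005],[0,0,-0.01],[0,0,-0.015],[0,0,-0.02],[0,0,-0.02],[0,0,-0.02],[0,0,-0.02],[0,0,-0.015],[0,0,-0.005],[0,0,0],[0,0,0],[0,0,0],[0,0,0],[0,0,0],[0,0,0],[0,0,0],[0,0,0]], gripper=[0.04,0.04,0.06,0.06,0.06,0.06,0.06,0.06,0.06,0.06,0.06,0.06,0.06,0.06,0.06,0.06,0.06])

```text
time: 19.12
tool_pos: [0.4872, 0.2723, 0.156]
tcp_rot: [-3.001, -0.924, -0.004]
wrist_force: [-0.7, 0.6, 0.2]
width: 0.701
grip_force: 0.0
```

```bash
python3 -c "
from h import *
go(.5541,.0687,.11,.6048,10)"
```

```text
t 19.12 turn [-0.0004 -0.0027 -0.0073] then shift [-0.0607  0.2055  0.046 ] per row [-0.0061  0.0206  0.0046]
```

Emit:
jog_arm(turn=[[0,0,-0.007],[0,0,0],[0,0,0],[0,0,0],[0,0,0],[0,0,0],[0,0,0],[0,0,0],[0,0,0],[0,0,0],[0,0,0],[0,0,0],[0,0,0]], delta_pos=[[-0.006,0.02,0],[-0.006,0.02,0],[-0.006,0.021,0],[-0.006,0.021,0],[-0.006,0.021,0],[-0.006,0.021,0],[-0.006,0.021,0],[-0.006,0.02,0.01],[-0.006,0.02,0.012],[-0.006,0.02,0.012],[0,0,0.012],[0,0,0],[0,0,0]], gripper=[0.06,0.06,0.06,0.06,0.06,0.06,0.06,0.06,0.06,0.06,0.06,0.06,0.06])

```text
time: 20.2
tool_pos: [0.5529, 0.0698, 0.1089]
tcp_rot: [-2.999, -0.927, -0.001]
wrist_force: [0.4, -0.1, -0.3]
width: 0.703
grip_force: 0.0
```

```bash
python3 -c "
from h import *
go(.5541,.0687,.02,.6048,10)"
```

```text
t 20.2 turn [-0.0021 -0.0012 -0.0051] then shift [0.0004 0.0016 0.0889] per row [0.     0.0002 0.0089]
```

Emit:
jog_arm(turn=[[-0.002,0,-0.004],[0,0,0],[0,0,0],[0,0,0],[0,0,0],[0,0,0],[0,0,0],[0,0,0],[0,0,0],[0,0,0]], delta_pos=[[0,0.001,0.015],[0,0,0.015],[0,0,0.015],[0,0,0.015],[0,0,0.012],[0,0,0.01],[0,0,0.005],[0,0,0.002],[0,0,0],[0,0,0]], gripper=[0.06,0.06,0.06,0.06,0.06,0.06,0.06,0.06,0.06,0.06])

```text
time: 21.03
tool_pos: [0.5555, 0.069, 0.0215]
tcp_rot: [2.998, 0.937, 0.007]
wrist_force: [-0.6, -0.2, 0.9]
width: 0.701
grip_force: 0.0
```

Emit:
jog_arm(turn=[[0,0,0],[0,0,0],[0,0,0],[0,0,0],[0,0,0],[0,0,0],[0,0,0],[0,0,0],[0,0,0],[0,0,0]], delta_pos=[[0,0,0],[0,0,0],[0,0,0],[0,0,0],[0,0,0],[0,0,0],[0,0,0],[0,0,0],[0,0,0],[0,0,0]], gripper=[0.04,0.02,0.0,0.0,0.0,0.0,0.0,0.0,0.0,0.0], grip_force=60)

```text
time: 21.87
tool_pos: [0.5552, 0.069, 0.0215]
tcp_rot: [2.998, 0.937, 0.007]
wrist_force: [-2.9, 1.2, 5.7]
width: 0.082
grip_force: 61.3
```

Emit:
jog_arm(turn=[[0,0,0],[0,0,0],[0,0,0],[0,0,0],[0,0,0],[0,0,0],[0,0,0],[0,0,0],[0,0,0],[0,0,0]], delta_pos=[[0,0,-0.005],[0,0,-0.01],[0,0,-0.015],[0,0,-0.02],[0,0,-0.02],[0,0,-0.02],[0,0,-0.02],[0,0,-0.02],[0,0,-0.015],[0,0,0]], gripper=[0,0,0,0,0,0,0,0,0,0])

```text
time: 22.7
tool_pos: [0.5564, 0.0688, 0.1696]
tcp_rot: [2.996, 0.936, 0.015]
wrist_force: [0.8, -0.3, -4.5]
width: 0.076
grip_force: 59.9
```

Run:
```python
from h import *
go(.5034,.3707,.165,-.1741,12)
im=vision.read_camera('side')[:,:,::-1]
cv2.imwrite('pics/s3.png',cv2.resize(im[150:400,200:520],(768,600)))
```

```text
t 22.7 turn [ 0.0014 -0.0097  0.7799] then shift [-0.1045 -0.2882  0.0046] per row [-0.0087 -0.024   0.0004]
```

View pics/s3.png

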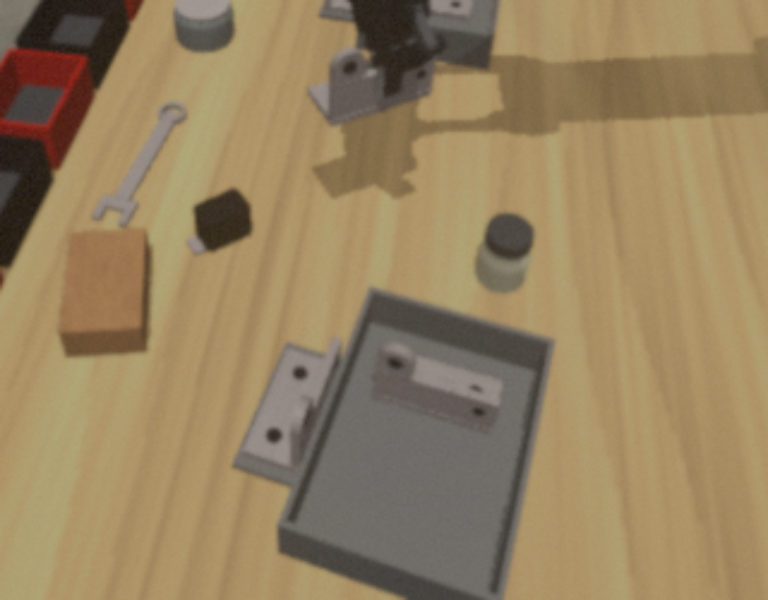

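The first left-hand bracket stands flat in bin_left at about (435,385), with room beyond it. The last one is held level at about (375,85).

Emit:
jog_arm(turn=[[0,-0.005,0.1],[0,0,0.113],[0,0,0.113],[0,0,0.113],[0,0,0.113],[0,0,0.113],[0,0,0.113],[0,0,0]], delta_pos=[[0,0,0],[0,0,0],[0,0,0],[0,0,0],[0,0,0],[0,0,0],[0,0,0],[0,0,0]], gripper=[0,0,0,0,0,0,0,0])

```text
time: 23.42
tool_pos: [0.5526, 0.0685, 0.1633]
tcp_rot: [3.127, -0.274, -0.007]
wrist_force: [1.3, 0.6, -7.0]
width: 0.077
grip_force: 59.7
```

Emit:
jog_arm(turn=[[0,0,0],[0,0,0],[0,0,0],[0,0,0],[0,0,0],[0,0,0],[0,0,0],[0,0,0],[0,0,0],[0,0,0],[0,0,0],[0,0,0],[0,0,0],[0,0,0]], delta_pos=[[-0.008,-0.024,0],[-0.009,-0.024,0],[-0.009,-0.024,0],[-0.009,-0.024,0],[-0.009,-0.024,0],[-0.009,-0.024,0],[-0.009,-0.024,0],[-0.009,-0.024,0],[-0.009,-0.024,0],[-0.009,-0.024,0],[-0.008,-0.024,0],[-0.008,-0.024,0],[0,0,0],[0,0,0]], gripper=[0,0,0,0,0,0,0,0,0,0,0,0,0,0])

```text
time: 24.58
tool_pos: [0.4991, 0.3712, 0.1635]
tcp_rot: [3.127, -0.262, -0.004]
wrist_force: [-0.3, -1.4, -6.4]
width: 0.074
grip_force: 60.2
```

```bash
python3 -c "
from h import *
print(read_state()['q'])
go(.5034,.3707,.035,-.1741,10)"
```

```text
[ 6.00308020e-01  2.17426209e-01  1.78964790e+00 -1.75628945e-03
  1.13883854e+00  2.33885580e+00]
t 24.58 turn [0.0042 0.002  0.0071] then shift [ 0.0043 -0.0003  0.1285] per row [ 0.0004 -0.      0.0129]
```

Emit:
jog_arm(turn=[[0.003,0.002,0.005],[0,0,0],[0,0,0],[0,0,0],[0,0,0],[0,0,0],[0,0,0],[0,0,0],[0,0,0],[0,0,0]], delta_pos=[[0.001,0,0.015],[0.001,0,0.02],[0,0,0.02],[0,0,0.02],[0,0,0.02],[0,0,0.015],[0,0,0.01],[0,0,0.005],[0,0,0],[0,0,0]], gripper=[0,0,0,0,0,0,0,0,0,0])

```text
time: 25.42
tool_pos: [0.5029, 0.3699, 0.0406]
tcp_rot: [-3.129, 0.278, -0.003]
wrist_force: [0.1, 0.4, -5.0]
width: 0.081
grip_force: 60.2
```

```bash
python3 -c "
from h import *
go(.5034,.3707,.0275,-.1741,10)"
```

```text
t 25.42 turn [-0.0009 -0.002  -0.003 ] then shift [ 0.0004 -0.0008  0.0131] per row [ 0.     -0.0001  0.0013]
```

Emit:
jog_arm(turn=[[0,0,0],[0,0,0],[0,0,0],[0,0,0],[0,0,0],[0,0,0],[0,0,0],[0,0,0]], delta_pos=[[0,0,0.003],[0,0,0.003],[0,0,0.002],[0,0,0.002],[0,0,0.002],[0,0,0.001],[0,0,0],[0,0,0]], gripper=[0,0,0,0,0,0,0,0])

```text
time: 26.08
tool_pos: [0.5024, 0.3701, 0.0272]
tcp_rot: [-3.129, 0.278, -0.003]
wrist_force: [0.1, 0.6, -5.7]
width: 0.081
grip_force: 60.4
```

Emit:
jog_arm(turn=[[0,0,0],[0,0,0],[0,0,0],[0,0,0]], delta_pos=[[0,0,0.001],[0,0,0.0005],[0,0,0],[0,0,0]], gripper=[0,0,0,0])

```text
time: 26.42
tool_pos: [0.5028, 0.3704, 0.0265]
tcp_rot: [-3.128, 0.278, -0.004]
wrist_force: [-2.3, 0.6, -0.5]
width: 0.08
grip_force: 61.1
```

Emit:
jog_arm(turn=[[0,0,0],[0,0,0],[0,0,0],[0,0,0],[0,0,0],[0,0,0],[0,0,0],[0,0,0]], delta_pos=[[0,0,0.0005],[0,0,0],[0,0,0],[0,0,0],[0,0,0],[0,0,0],[0,0,0],[0,0,0]], gripper=[0,0,0,0.02,0.04,0.04,0.04,0.04])

```text
time: 27.08
tool_pos: [0.5028, 0.3703, 0.0253]
tcp_rot: [-3.128, 0.278, -0.004]
wrist_force: [-0.2, -0.1, 0.9]
width: 0.467
grip_force: 0.0
```

Emit:
jog_arm(turn=[[0,0,0],[0,0,0],[0,0,0],[0,0,0],[0,0,0],[0,0,0],[0,0,0],[0,0,0],[0,0,0],[0,0,0],[0,0,0],[0,0,0],[0,0,0],[0,0,0],[0,0,0]], delta_pos=[[0,0,-0.005],[0,0,-0.01],[0,0,-0.015],[0,0,-0.02],[0,0,-0.02],[0,0,-0.02],[0,0,-0.02],[0,0,-0.02],[0,0.03,-0.02],[0,0.03,-0.02],[0,0.03,0],[0,0.03,0],[0,0.03,0],[0,0.03,0],[0,0,0]], gripper=[0.04,0.04,0.04,0.04,0.04,0.04,0.04,0.04,0.04,0.04,0.04,0.04,0.04,0.04,0.04])

```text
time: 28.33
tool_pos: [0.4694, 0.1889, 0.1961]
tcp_rot: [3.127, -0.282, 0.004]
wrist_force: [-0.8, -0.1, 0.1]
width: 0.468
grip_force: 0.0
```

Run:
```python
from h import *
a=vision.read_camera('side')[:,:,::-1]; b=vision.read_camera('top')[:,:,::-1]
A=cv2.resize(a[80:400,200:520],(400,400)); B=cv2.resize(b[120:310,140:500],(758,400))
cv2.imwrite('pics/f.png',cv2.resize(np.hstack([A,B]),(800,276)))
cv2.imwrite('pics/f2.png',np.vstack([cv2.resize(a[80:400,200:520],(400,400))[:340],cv2.resize(b[180:310,140:400],(400,200))]))
```

```text
(no output)
```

View pics/f.png

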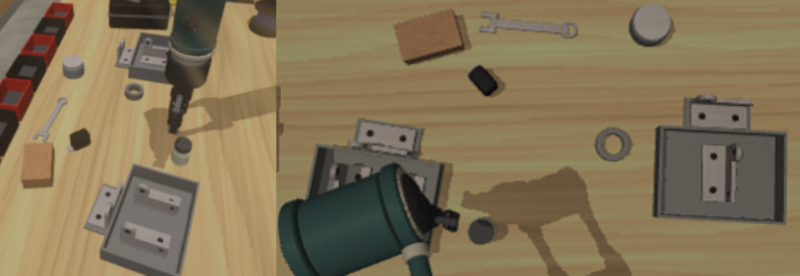

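All three brackets stand flat in the correct bins, with the two left-hand ones side by side at about (155,200) and (145,235). The right-hand one is at about (720,172), and the bystanders haven't moved.

```bash
python3 -c "
from workcell import ticket
print(ticket.finish_job())"
```

```text
the job is handed in; nothing more can be done
None
```

I put all three brackets flat on the floors of their matching bins — both left-hand ones side by side in the left-hand bin (+y side), the right-hand one in the other — and handed the job in at about 28 s of the 69 s allowed, with no bystanders moved in the final pictures.

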